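# Eject the battery pack of a solar charging dock and catch it with the other finger

## Task

The green-banded battery pack in the solar charging dock on the window sill is full: eject it without letting the spring shoot it across the sill. Set one fingertip on the orange release key and the other in front of the pack, a little way off, press the key right down, and let the pack pop out against the waiting finger. Finish holding it there with the key still down, the pack standing level on the dock's front ledge, one to three centimetres out and resting lightly against your finger; do not pinch, lift or tip it, and leave the spare pack, the dibber and the potted plants alone.

Things in the scene. Friction and masses are not known exactly. Their poses are not given: they have to be found in the camera images.
- dock: White solar charging dock fixed to the sill, 183 mm long (its x) by 80 mm wide, dark sloping solar panel on its tail. Origin at sill height under the centre of the seated pack, z up; x points the way the pack comes out. Behind the pack (x below -20 mm) is a flat deck 24 mm above the sill that holds the release key; behind x = -55 mm the panel rises from 30 to 50 mm; the tail ends at x = -130 mm.
- ledge (a point): Middle of the front edge of the dock's floor, at x = +53 mm, 10 mm above the sill. The pack stands on this floor and slides out over it. Cheeks (|y| from 28 to 40 mm) guide the pack: 22 mm above the sill up to x = +20 mm, 13 mm up to x = +38 mm. The way ahead between them is open. Unhindered, the freed pack is thrown right off the ledge in a fraction of a second.
- ejector (a joint): Travel in m of the black spring-driven ejector plate behind the pack: 0 pack seated, 0.028 all the way out. It pushes the pack along the dock's +x with about 5.5 N, falling to 3 N at the end of its travel. Seated, the plate is at x = -20 to -16 mm of the dock, 44 mm wide, its top 40 mm above the sill.
- release_key (a joint): Travel of the release key straight down, in m: 0 up, 0.008 right down. Pressing it drops the latch tooth under the pack, which frees the pack at about 0.005; this takes about 4 to 5 N. Right down it meets a hard stop. A spring (1.5 N up, 3.5 N right down) lifts the key when let go.
- key_top (a point): Centre of the top of the orange release key, a cap 18 mm (dock x) by 30 mm (dock y), at x = -35 mm, y = 0 of the dock; 34 mm above the sill when up, 26 mm when right down. It moves with the key.
- pack: Battery pack to eject: black block, green band on top and front, 32 mm (x) by 54 mm (y) by 36 mm high, about 140 g, loose but latched in the dock. Origin at the centre of its underside, axes as the dock's. Seated, it is at x = 0, y = 0, z = 10 mm of the dock (top 46 mm above the sill), so its x in the dock's frame is how far it has come out.
- pack_front (a point): Centre of the pack's flat front face, 16 mm ahead of and 18 mm above the pack's origin. A finger waiting 11 to 26 mm ahead of this face of the seated pack catches it while the spring still presses it on; a finger farther off is hit by a flying pack, and then nothing presses the pack against it.
- spare_pack: Spare pack of the same size with a grey band, standing loose on the sill about 125 mm from the dock's middle on its +y side. Origin at the centre of its underside. Leave alone.
- dibber: Wooden planting dibber, 147 mm long, 19 mm thick, lying loose on the sill about 125 mm from the dock's middle on its -y side, point along its +x. Origin on the sill below its middle. Leave alone.
- cactus_pot: Terracotta pot on a saucer (132 mm across) with a prickly-pear cactus, 205 mm high in all, loose, to one side of the dock. Origin at the centre of its underside. Leave alone.
- mug_planter: Cream mug with gravel on a terracotta saucer (120 mm across), 105 mm high, handle on its +y side, loose, on the other side of the dock. Origin at the centre of its underside. Leave alone.
Not all that is in view belongs to the job. What is shaped like the pack but pink, purple or red is not meant.

How it is judged:
On the way:
1. with the release key held down, the pack comes out by 10 to 30 mm and rests against a finger (value of joint release_key above 0.004 m and contact force between the fingers and pack above 0.5 N and x of pack in the frame of dock between 0.01 and 0.03 m), for 0.2 s.
At the end, for the whole second after the job is handed in: The pack rests still and level on the dock's floor, 10 to 30 mm out, pressed against a finger with 0.5 to 12 N, with the release key still held at least 4 mm down; the spare pack, dibber, cactus pot and mug planter are within 15 mm of where they were (all of step 1 and contact force between the fingers and pack below 12 N and z of pack in the frame of dock between 0.006 and 0.014 m and angle between pack's own z axis and vertical below 0.12 rad and linear speed of pack below 0.02 m/s and distance of each of spare_pack, dibber, cactus_pot, mug_planter from where it was at the start of the episode below 0.015 m); the arm keeps its last pose, push and grip.
It fails at once if the pack gets away: more than 40 mm out (x of pack in the frame of dock above 0.04 m).
It fails at once if the pack is lifted more than 8 mm (z of pack in the frame of dock above 0.018 m).
It fails at once if the pack is tipped by more than 0.35 rad (angle between pack's own z axis and vertical above 0.35 rad).
It fails at once if a bystander is moved more than 15 mm (distance of any of spare_pack, dibber, cactus_pot, mug_planter from where it was at the start of the episode above 0.015 m).
It also fails if it takes over 32 s, if anything falls off the work surface, if the arm or the gripper's body presses on something with over 40 N, if the wrist force passes 120 N, or if a joint passes its speed limit or range.

## Robot

A 7-joint arm with a two-finger parallel gripper is mounted at the origin on the work surface. World frame = base frame: x ahead of the robot, y to its left, z up, the work surface at z = 0. Lengths are in m, angles in rad, forces in N, time in s.
With the tool pointing down it reaches from about 0.35 to 0.775 m from the base axis. Payload 3.1 kg.
Tool frame: the origin (TCP) lies midway between the tips of the shut fingers; the grasp point (between the pads) lies 19 mm behind it; z points along the fingers, y is the line along which they close (so a half turn about z gives the same grasp; the last joint's range is limited). The gripper opens to 85 mm and grips with 20 to 120 N. Pads are 22 mm wide; open, the fingers measure 114 mm over their backs; the gripper's body (76 mm by 85 mm) begins 54 mm behind the grasp point. The pads swing forward as they close: fully open they stand 13 mm farther back than shut.
Start: joints at [-1.363, 0.311, 0.014, 1.512, -0.004, 1.319, -0.027], TCP at [0.136, 0.533, 0.231] pointing down, gripper open.
Joint ranges: [-2.7, 2.7], [-0.3, 1.91], [-1.27, 1.3], [0.12, 2.57], [-1.44, 4.58], [0.2, 2.03], [-3.05, 3.05]. Speed limits (rad/s): [2.79, 2.79, 3.14, 3.14, 3.14, 3.14, 3.14].

## Interface

Orientations are given as [roll, pitch, yaw] about the fixed x, y, z axes, in that order (R = Rz(yaw) Ry(pitch) Rx(roll)).
In Python, from plant import arm gives the robot as it stands.
- The arm moves only by the tool step_arm, never from a script. Its argument "motion" is one flat list of numbers, 5 for each row, row after row: the shift along the tool's x, y, z in mm, then the turn about the tool's z in rad, then the finger opening in mm, from 0 to 85.4. A call has 1 to 20 rows; each row is the pose to reach, as a shift and turn from the pose commanded when the call began, along the tool's axes at that moment; what a row does not reach only later rows make up. A row lasts 1/10 s, in which the tool goes at most 50 mm and 8.59 degrees, less where a joint would pass 70% of its speed; a pose out of reach is approached as far as the arm can. A call with a gripper value outside its range is refused whole. The fingers move at their own pace and stop on an object; the grip force is fixed at half the most. Time passes only in rows, so rows that repeat a pose let the fingers close. It gives the time, the measured TCP pose, the force, the opening and the grip force at its end, in the units of the state.
- arm.state(): the state, without advancing time (a new reading comes with each control period).
- arm.grab_frame(name): name is "scene" or "side" or "wrist"; returns (picture, depth): 480x640x3 uint8, red, green, blue; 480x640 float32, m along the optical axis (not along the pixel's ray), 0 where there is no reading.
- arm.camera_model(name): a dict with "fx", "fy", "cx", "cy" (pixels), "origin" and "orientation" of the camera in the world. Camera axes: x right, y down, z forward; pixel columns grow to the right and rows downward; lengths in m; the calibration is good to about 2 mm. The wrist camera is an equidistant fisheye: a pixel r from the principal point sees the ray r / f radians off the axis. A picture is of the moment at which its call begins: read the wrist's pose just before it. camera_model takes no time and is no camera call; for the wrist camera it gives the pose at the moment of the call.
- arm.hand_in(): hands the job in; it is judged then, once.
Trained networks look in the newest picture that a camera, given by its name, has taken for a name from the list of things; names that differ only in an ending like _2 or _b are one class to them, and where a whole thing is asked for, a point or a joint stands for the part that bears it (a point fixed in the world has none). Each returns a list of dicts, best first, with "p" (0 to 1); they miss things now and then, are a little off and sometimes report something else, mostly with a low value. They report only what shows in the picture. A call takes as long as a camera call. They do not tell look-alikes from the thing itself.
- arm.cut_out(label, camera): "pixels" (480x640 bool, what is visible of it) and "location" ([column, row] in pixels, amid what is visible of it).
- arm.mark_of(label, camera): "location" ([column, row] in pixels: a listed point, or the origin of a listed thing).
The state is a dict: "time": time; "joints": joint angles; "dq": joint speeds; "tau": joint torques, N m; "position": TCP position; "ee_rot": TCP orientation; "wrist_force": force on the tool from outside, world axes, zero at the start; "moment": the same for the moment, N m; "opening": finger opening in m; "finger_force": force on a finger pad.
Only numpy, scipy, OpenCV 4.12 (cv2) and the standard library are available. Lean on these libraries where they do the work, as an engineer would, in place of code of your own. Each camera call takes 0.05 s, during which the arm holds its last target. There are 200 camera calls.

## Working session

There is one attempt and no reset: what is moved stays moved. The work goes in short steps, Python scripts to look and compute and a tool call to move; the robot and the scene stay as the last step left them, time stands still between calls to the robot, and variables do not carry over. Pictures are saved under pics/ and viewed, at most 10 in all, crops included, and the job is handed in when it is done.

Besides the shell and the picture viewer there is one more tool, called after "Request:" by a JSON object that holds its "op" and its "data". step_arm: Moves the arm, as the interface text tells. Its arguments: {"type":"object","properties":{"motion":{"type":"array","items":{"type":"number"}}},"required":["motion"]}

```bash
mkdir -p pics; cat > h.py <<'E'
from plant import arm
import numpy as np, cv2
from scipy.spatial.transform import Rotation as R
def rot(o):
    o=np.array(o,float)
    if o.shape==(3,3): return o
    return (R.from_euler('xyz',o) if o.size==3 else R.from_quat(o)).as_matrix()
def world(m,d,uv):
    "pixel(s)+depth -> world, pinhole"
    uv=np.atleast_2d(uv); z=d[uv[:,1].astype(int),uv[:,0].astype(int)]
    p=np.c_[(uv[:,0]-m['cx'])/m['fx']*z,(uv[:,1]-m['cy'])/m['fy']*z,z]
    return p@rot(m['orientation']).T+np.array(m['origin'])
def save(n,im): cv2.imwrite(f'pics/{n}.png',im[:,:,::-1])
E
python3 - <<'E'
from h import *
print(arm.state())
a={}
for c in ['scene','side']:
    im,d=arm.grab_frame(c); m=arm.camera_model(c); print(c,m)
    save(c+'0',im); np.savez(f'{c}0.npz',im=im,d=d)
    for l in ['dock','pack','release_key','spare_pack','dibber','cactus_pot','mug_planter']:
        for r in arm.cut_out(l,c)[:3]:
            ys,xs=np.nonzero(r['pixels']); ok=d[ys,xs]>0
            w=world(m,d,np.c_[xs,ys][ok]); print(c,l,round(r['p'],2),np.round(r['location']),len(xs),np.round(np.median(w,0),3) if len(w) else '')
    for l in ['dock','ledge','key_top','pack_front','pack']:
        for r in arm.mark_of(l,c)[:3]:print(c,'mark',l,round(r['p'],2),np.round(r['location'],1),np.round(world(m,d,np.round(r['location'])),3))
E
```

```text
{'time': 0.0, 'joints': array([-1.36268563,  0.31172201,  0.01402741,  1.5130365 , -0.00440139,
        1.31917385, -0.02717703]), 'dq': array([ 1.44758889e-05, -1.74311799e-03, -8.41936232e-04, -8.76008837e-04,
       -6.72624920e-04,  2.51830523e-05,  1.05117953e-03]), 'tau': array([ 2.14079591e-04, -3.79911625e+01,  1.46045135e-01, -2.30592084e+01,
        1.22658178e-02,  1.36691134e-02,  1.18286368e-05]), 'position': array([0.13580139, 0.53223782, 0.23023145]), 'ee_rot': array([-3.13928605e+00,  1.04524645e-04,  2.89184785e+00]), 'wrist_force': array([ 0.04299979,  1.1120796 , -0.26969325]), 'moment': array([-0.03290232, -0.00121184,  0.03598917]), 'finger_force': 0.0, 'opening': 0.08516828413329501}
scene {'fx': 489.9009899457651, 'fy': 489.9009899457651, 'cx': 309.20327212009175, 'cy': 230.82972478994222, 'origin': array([1.15164805, 0.06188407, 0.88608765]), 'orientation': array([-2.51541416, -0.00333507,  1.65445461])}
scene dock 0.89 [279. 222.] 2338 [ 0.509 -0.043  0.032]
scene dock 0.42 [289. 224.] 115 [ 0.526 -0.039  0.036]
scene pack 0.97 [344. 273.] 530 [0.639 0.09  0.
[... 1778 characters left out ...]
. 436.] 7156 [ 0.482 -0.474  0.093]
side mug_planter 0.79 [260. 431.] 7101 [ 0.482 -0.474  0.095]
side mark dock 0.71 [310.1 264.8] [[ 0.562 -0.059  0.021]]
side mark ledge 0.64 [330.3 255.2] [[0.61  0.003 0.001]]
side mark key_top 0.57 [333.8 296.4] [[ 0.608 -0.151  0.014]]
side mark key_top 0.49 [292.2 256.9] [[ 0.523 -0.046  0.033]]
side mark pack_front 0.97 [266.3 324.2] [[ 0.476 -0.225  0.015]]
side mark pack_front 0.89 [312.6 250.8] [[ 0.568 -0.04   0.045]]
side mark pack_front 0.81 [338.  222.3] [[0.633 0.088 0.036]]
side mark pack 0.76 [269.8 323.8] [[ 0.484 -0.231  0.021]]
side mark pack 0.63 [241.3 244.1] [[0.405 0.023 0.019]]
side mark pack 0.62 [338.1 235.6] [[0.633 0.071 0.006]]
```

```bash
python3 - <<'E'
from h import *
s=np.load('scene0.npz')['im'][140:360,150:400]; e=np.load('side0.npz')['im'][190:340,220:420]
a=cv2.resize(s,(680,600),interpolation=cv2.INTER_CUBIC); save('sceneC',a)
save('sideC',cv2.resize(e,(800,600),interpolation=cv2.INTER_CUBIC))
E
```

```text
(no output)
```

View pics/sceneC.png

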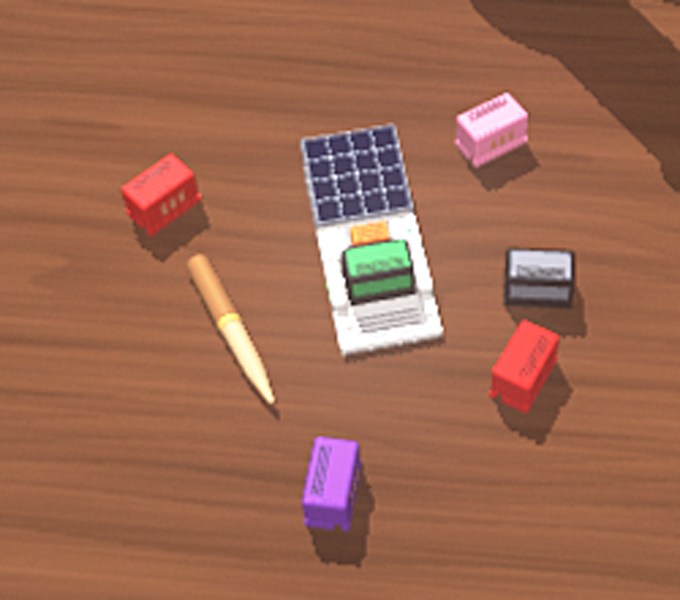

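View pics/sideC.png

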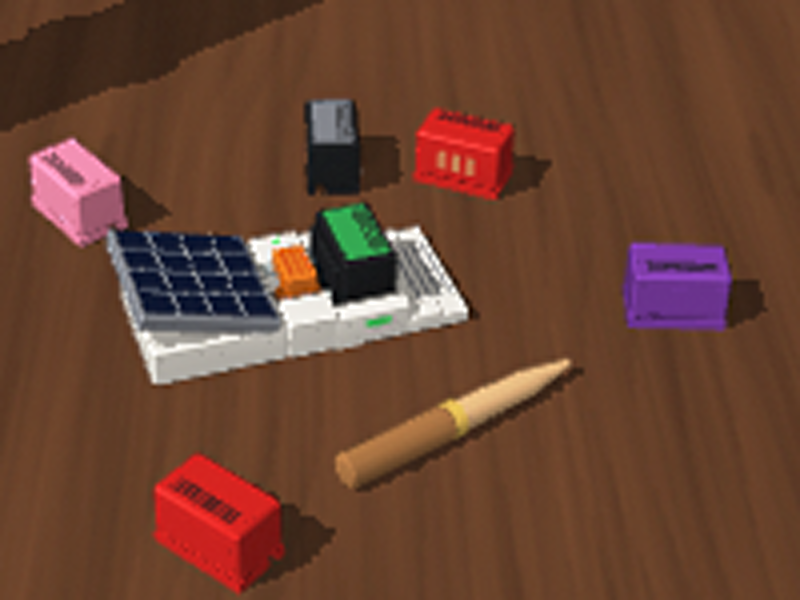

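The picture shows the green-banded pack in the white dock at scene (287,240) and side (310,254). These look similar:
- red: scene (209,212) and (344,273)
- purple: scene (272,318)
- pink: scene (333,186)
- grey spare: scene (346,242)

I choose the green one in the dock. The orange key is at scene (286,226), and the crops above confirm it.

```bash
cat > fit.py <<'E'
from h import *
from scipy.optimize import minimize
def cloud(c,im,d,m,ctr=(.55,-.035),r=.17):
    v,u=np.nonzero(d>0); w=world(m,d,np.c_[u,v]); hsv=cv2.cvtColor(im,cv2.COLOR_RGB2HSV)[v,u].astype(int)
    k=(np.hypot(w[:,0]-ctr[0],w[:,1]-ctr[1])<r); return w[k],hsv[k]
E
python3 - <<'E'
from fit import *
P=[]
for c in ['scene','side']:
    f=np.load(c+'0.npz'); m=arm.camera_model(c); w,h=cloud(c,f['im'],f['d'],m)
    g=(h[:,0]>50)&(h[:,0]<85)&(h[:,1]>90)&(h[:,2]>60)&(w[:,2]>.042)
    o=(h[:,0]>9)&(h[:,0]<20)&(h[:,1]>190)&(h[:,2]>180)&(w[:,2]>.028)
    wh=(h[:,1]<40)&(h[:,2]>150)&(w[:,2]>.004); pn=(h[:,0]>105)&(h[:,0]<130)&(h[:,1]>80)&(w[:,2]>.025)
    sill=abs(w[:,2])<.004
    for n,k in dict(green=g,orange=o,white=wh,panel=pn,sill=sill).items(): print(c,n,k.sum(),np.round(w[k].mean(0),4))
    gp,op,pp=[w[k].mean(0)[:2] for k in(g,o,pn)]
    for a,b in((gp,op),(gp,pp)): print('yaw',np.arctan2(*(a-b)[::-1]),np.linalg.norm(a-b))
    q=w[(wh|pn|g|o)&(abs(w[:,1]+.035)<.09)][:,:2]; r=cv2.minAreaRect((q*1000).astype(np.float32)); print(r)
    P.append(q)
print(cv2.minAreaRect((np.vstack(P)*1000).astype(np.float32)))
E
```

```text
scene green 174 [ 0.558  -0.0288  0.0483]
scene orange 2 [ 0.534  -0.0513  0.0341]
scene white 1683 [ 0.5468 -0.0187  0.0245]
scene panel 241 [ 0.4632 -0.0655  0.0447]
scene sill 9616 [ 0.5741 -0.0409  0.0017]
yaw 0.755646125067527 0.032928236505716545
yaw 0.369572063703463 0.10167283117784695
((533.9166870117188, -40.878013610839844), (148.98606872558594, 290.53875732421875), 81.0678482055664)
side green 154 [ 0.5591 -0.0292  0.0461]
side orange 64 [ 0.5252 -0.0427  0.0334]
side white 928 [ 0.5263 -0.0676  0.0169]
side panel 467 [ 0.4715 -0.0574  0.0398]
side sill 7940 [ 5.575e-01 -6.120e-02 -1.000e-04]
yaw 0.37750581026234975 0.036452420688783335
yaw 0.31081112862059035 0.09208281700333223
((522.00537109375, -42.94982147216797), (182.9116668701172, 81.64614868164062), 17.47096824645996)
((533.6293334960938, -42.706642150878906), (152.68826293945312, 290.53875732421875), 81.0678482055664)
```

Request:
{"op": "step_arm", "data": {"motion": [-15,-12,0,0.03,63,-45,-36,0,0.08,63,-75,-60,0,0.14,63,-110,-88,0,0.2,63,-145,-116,0,0.27,63,-180,-144,0,0.34,63,-215,-171,0,0.41,63,-250,-199,0,0.48,63,-285,-227,0,0.55,63,-320,-255,0,0.61,63,-355,-283,0,0.67,63,-390,-311,0,0.73,63,-425,-339,0,0.79,63,-460,-367,10,0.85,63,-490,-391,20,0.91,63,-515,-411,35,0.96,63,-535,-426,50,1.0,63,-548,-437,58,1.016,63,-552,-440,60,1.016,63,-552,-440,60,1.016,63]}}

```text
time: 3.3
position: [0.562, -0.0302, 0.1711]
ee_rot: [-3.141, -0.0, 1.875]
wrist_force: [0.0, -0.1, 0.0]
opening: 0.0631
finger_force: 0.0
```

```bash
python3 - <<'E'
from fit import *
m=arm.camera_model('wrist'); im,d=arm.grab_frame('wrist'); s=arm.state(); save('w1',im); np.savez('w1.npz',im=im,d=d)
print(m)
v,u=np.nonzero(d>0); x=u-m['cx']; y=v-m['cy']; r=np.hypot(x,y)+1e-9; th=r/m['fx']; z=d[v,u]
p=np.c_[x/r*np.tan(th)*z,y/r*np.tan(th)*z,z]; ok=th<1.3; 
w=p@rot(m['orientation']).T+np.array(m['origin']); hsv=cv2.cvtColor(im,cv2.COLOR_RGB2HSV)[v,u].astype(int)
near=ok&(np.hypot(w[:,0]-.555,w[:,1]+.035)<.12)
g=near&(hsv[:,0]>50)&(hsv[:,0]<85)&(hsv[:,1]>90)&(w[:,2]>.041)
o=near&(hsv[:,0]>7)&(hsv[:,0]<20)&(hsv[:,1]>190)&(hsv[:,2]>150)&(w[:,2]>.029)&(w[:,2]<.045)
for n,k in(('g',g),('o',o)):
    print(n,k.sum(),np.round(w[k].mean(0),4),cv2.minAreaRect((w[k][:,:2]*1000).astype(np.float32)),(u[k].mean(),v[k].mean()))
E
```

```text
{'fx': 371.64829954431775, 'fy': 371.64829954431775, 'cx': 318.573827436626, 'cy': 237.38804698811046, 'origin': array([0.54113249, 0.03632003, 0.31296199]), 'orientation': array([2.86207764e+00, 3.50500117e-04, 3.04005431e-01])}
g 2167 [ 0.5608 -0.0284  0.0456] ((560.7356567382812, -28.53361701965332), (25.896570205688477, 47.99870681762695), 17.950468063354492) (np.float64(317.86940470696817), np.float64(225.3110290724504))
o 0 [nan nan nan] ((0.0, 0.0), (0.0, 0.0), 0.0) (np.float64(nan), np.float64(nan))<stdin>:11: RuntimeWarning: Mean of empty slice.
  ret = um.true_divide(
  ret = ret.dtype.type(ret / rcount)
```

View pics/w1.png

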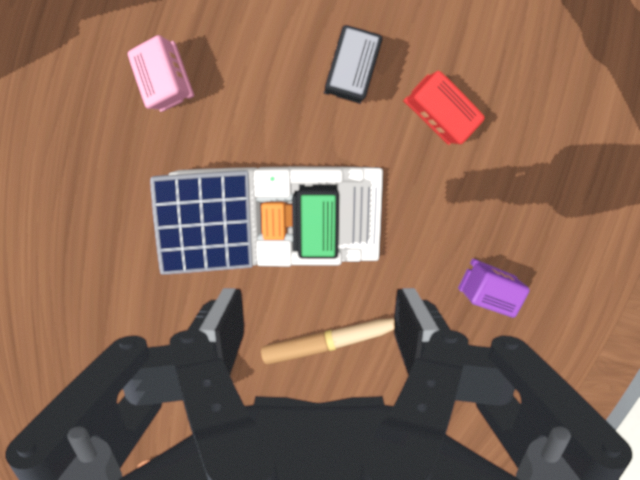

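The dock is at about (265,220) in the wrist view, with the orange key at (273,222) and the green pack at (318,225). The tool is aligned with it, so I'm descending with a small correction.

Request:
{"op": "step_arm", "data": {"motion": [0.5,0.5,10,0,63,1,1,30,0,63,1.5,1.5,55,0,63,1.5,1.5,80,0,63,1.5,1.5,100,0,63,1.5,1.5,112,0,63,1.5,1.5,118,0,63,1.5,1.5,120,0,63,1.5,1.5,120,0,63]}}

```text
time: 4.25
position: [0.5636, -0.0278, 0.0519]
ee_rot: [3.14, 0.0, 1.876]
wrist_force: [0.0, -0.5, 0.6]
opening: 0.0632
finger_force: 0.0
```

```bash
python3 - <<'E'
from h import *
for c in ['side','wrist']:
    im,d=arm.grab_frame(c); save(c+'2',im); np.savez(c+'2.npz',im=im,d=d)
    if c=='side': a=cv2.resize(im[180:310,220:400],(800,578),interpolation=cv2.INTER_CUBIC)
    else: b=im
save('side2c',a)
s=arm.state();print(s['time'],s['position'],s['wrist_force'],s['opening'])
E
```

```text
4.35 [ 0.56394144 -0.02803626  0.05232108] [-0.18438916 -0.5933382   0.48832266] 0.06309987098783515
```

View pics/side2c.png

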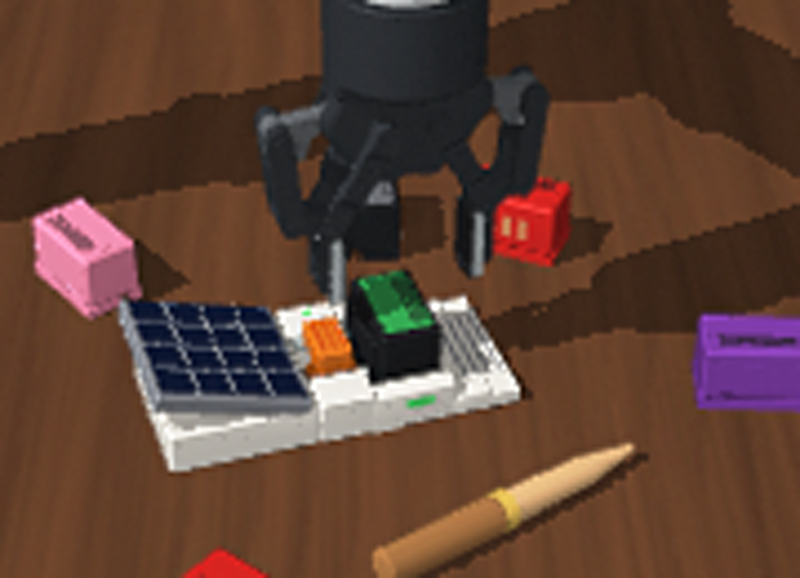

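View pics/wrist2.png

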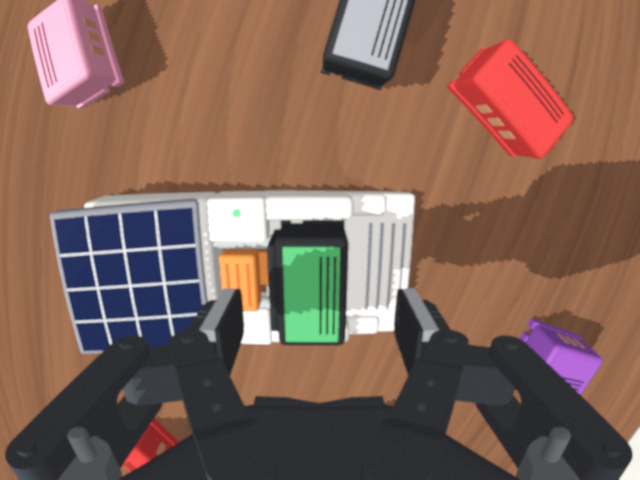

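In the side view the left finger hangs over the key at (335,300) and the right finger hangs ahead of the pack at (475,270). The wrist view shows the key at (240,280), the pack at (310,295) and the fingertips at (235,295) and (405,295). I'll measure these in 3D.

```bash
python3 - <<'E'
from h import *
m=arm.camera_model('wrist'); s=arm.state(); T=np.array(s['position']); print(T)
f=np.load('wrist2.npz'); im,d=f['im'],f['d']
v,u=np.nonzero(d>0); x=u-m['cx']; y=v-m['cy']; r=np.hypot(x,y)+1e-9; th=r/m['fx']; z=d[v,u]
p=np.c_[x/r*np.tan(th)*z,y/r*np.tan(th)*z,z]
w=p@rot(m['orientation']).T+np.array(m['origin']); hsv=cv2.cvtColor(im,cv2.COLOR_RGB2HSV)[v,u].astype(int)
q=(w-T)@rot(s['ee_rot'])*1000  # tool frame mm
reg=(v>150)&(v<350)&(u>100)&(u<450)
g=reg&(abs(hsv[:,0]-67)<18)&(hsv[:,1]>90)&(w[:,2]>.041)
o=reg&(hsv[:,0]<22)&(hsv[:,1]>180)&(hsv[:,2]>200)&(u<275)&(u>210)
for n,k in(('green',g),('orange',o)): print(n,k.sum(),q[k].mean(0).round(1),np.percentile(q[k],[2,98],axis=0).round(1),(w[k].mean(0)*1000).round(1),cv2.minAreaRect(q[k][:,:2].astype(np.float32)))
for a in((210,245),(395,440)):
    k=(u>a[0])&(u<a[1])&(v>285)&(v<345)&(q[:,2]<5)&(q[:,2]>-60); print('finger',k.sum(),np.percentile(q[k],[1,50,99],axis=0).round(1))
E
```

```text
[ 0.56394144 -0.02803626  0.05232108]
green 5513 [ 1.2 -3.3  6.6] [[-22.7 -15.4   5.4]
 [ 22.7   8.7   7.9]] [560.5 -27.9  45.7] ((-0.29428863525390625, -3.411405563354492), (25.478158950805664, 48.0572395324707), 89.97566986083984)<stdin>:11: RuntimeWarning: Mean of empty slice.
  ret = um.true_divide(
Traceback (most recent call last):
IndexError: index -1 is out of bounds for axis 0 with size 0
```

Alignment is good: the pack is centred, with no turn error, and the front finger is about 19 mm ahead of its face. I'll lower until I feel the key.

Request:
{"op": "step_arm", "data": {"motion": [0,0,5,0,63,0,0,10,0,63,0,0,14,0,63,0,0,16,0,63,0,0,16,0,63]}}

```text
time: 4.85
position: [0.5626, -0.0279, 0.0348]
ee_rot: [-3.141, -0.0, 1.876]
wrist_force: [-0.5, 0.3, 0.3]
opening: 0.0629
finger_force: 0.0
```

Request:
{"op": "step_arm", "data": {"motion": [0,0,1.5,0,63,0,0,3,0,63,0,0,3,0,63]}}

```text
time: 5.15
position: [0.5629, -0.0279, 0.0322]
ee_rot: [-3.141, -0.0, 1.876]
wrist_force: [0.3, -0.3, 0.9]
opening: 0.0627
finger_force: 0.0
```

Request:
{"op": "step_arm", "data": {"motion": [0,0,1.5,0,63,0,0,3,0,63,0,0,3,0,63]}}

```text
time: 5.45
position: [0.5629, -0.0279, 0.0291]
ee_rot: [-3.141, -0.0, 1.876]
wrist_force: [-0.9, 0.3, -0.3]
opening: 0.0629
finger_force: 0.0
```

Request:
{"op": "step_arm", "data": {"motion": [0,0,1,0,63,0,0,2,0,63,0,0,2,0,63]}}

```text
time: 5.75
position: [0.5631, -0.028, 0.0277]
ee_rot: [3.141, -0.0, 1.876]
wrist_force: [-1.2, 1.2, 4.8]
opening: 0.0629
finger_force: 1.8
```

Request:
{"op": "step_arm", "data": {"motion": [0,0,1,0,63,0,0,2,0,63,0,0,2,0,63]}}

```text
time: 6.05
position: [0.5631, -0.028, 0.0252]
ee_rot: [3.141, 0.0, 1.876]
wrist_force: [-0.4, 0.0, 4.4]
opening: 0.0629
finger_force: 1.8
```

Request:
{"op": "step_arm", "data": {"motion": [0,0,1,0,63,0,0,2,0,63,0,0,2,0,63]}}

```text
time: 6.35
position: [0.5642, -0.0277, 0.0235]
ee_rot: [3.139, 0.001, 1.876]
wrist_force: [0.8, 0.7, 2.1]
opening: 0.0632
finger_force: 2.6
```

Request:
{"op": "step_arm", "data": {"motion": [0,0,1.5,0,63,0,0,3,0,63,0,0,3,0,63,0,0,3,0,63]}}

```text
time: 6.75
position: [0.5643, -0.0277, 0.0207]
ee_rot: [3.139, 0.001, 1.876]
wrist_force: [3.2, 1.0, 3.9]
opening: 0.063
finger_force: 3.5
```

```bash
python3 - <<'E'
from h import *
im,d=arm.grab_frame('side'); a=cv2.resize(im[200:290,250:370],(800,600),interpolation=cv2.INTER_CUBIC); save('side3c',a)
im,d=arm.grab_frame('wrist'); save('wrist3',im)
s=arm.state();print(s['time'],s['position'],s['wrist_force'],s['moment'],s['opening'],s['finger_force'])
E
```

```text
6.85 [ 0.56426379 -0.02771312  0.02074115] [3.57604059 1.43253645 3.55738623] [ 0.13718077 -0.50581154 -0.05054147] 0.06306648838491281 3.625030070543289
```

View pics/side3c.png

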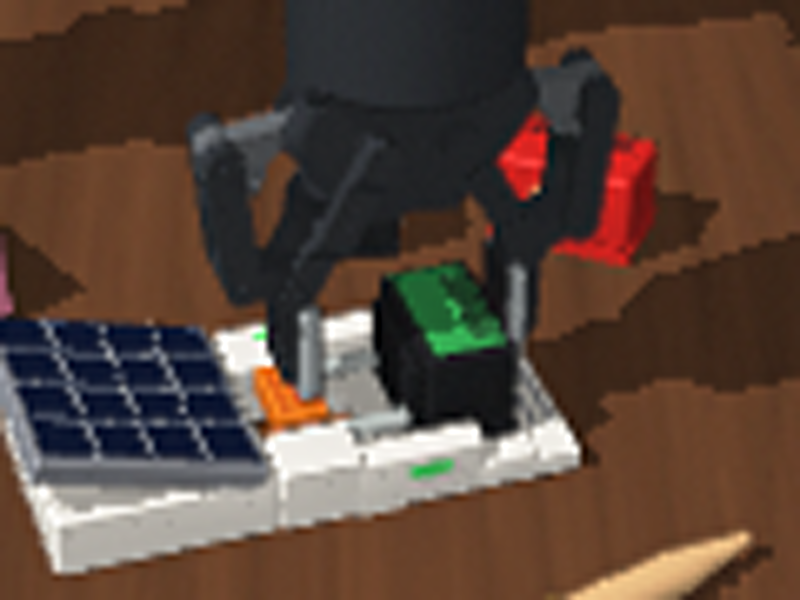

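View pics/wrist3.png

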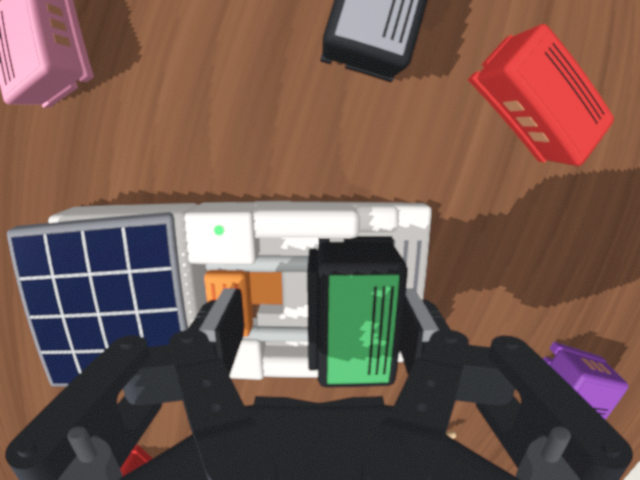

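The pack is out about 19 mm, level and against the front finger (wrist (400,310)). The key is down under the other finger (side (300,390)). I'll add one small press to reach the stop and hold there.

Request:
{"op": "step_arm", "data": {"motion": [0,0,0.5,0,63,0,0,0.8,0,63,0,0,0.8,0,63,0,0,0.8,0,63,0,0,0.8,0,63]}}

```text
time: 7.35
position: [0.5643, -0.0277, 0.0204]
ee_rot: [3.139, 0.0, 1.876]
wrist_force: [2.7, 1.3, 6.7]
opening: 0.0628
finger_force: 4.2
```

```bash
python3 - <<'E'
from h import *
s=arm.state();print(s['time'],s['position'],s['wrist_force'],s['finger_force'])
print(arm.hand_in())
E
```

```text
7.35 [ 0.56428505 -0.02771746  0.02036991] [2.74755034 1.29162764 6.66022251] 4.249747036228655
the job is handed in; nothing more can be done
None
```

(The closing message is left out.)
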